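# Take the yellow lens-case carrier off its safety hook

### The job

Take the carrier with the yellow lens case off its safety hook: use the carrier itself to press the hook's sprung red keeper back, then lift the carrier out past the hook's nose and draw it off. Set it down gently, standing upright on the floor of the aluminium tray, and let go; leave the blue carrier hanging undisturbed on its own hook.

Things in the scene. Friction and masses are not known exactly. Their poses are not given: they have to be found in the camera images.
- yellow_grip (a point): Centre of the yellow grip bar, 14 (x, pinch it) x 84 (y) x 22 mm, atop the yellow carrier (0.35 kg +-25 %). Crossbar (10 mm round, along y, rests on the hook) 72 mm below; yellow lens case 44 x 88 mm, top 167 and underside 207 mm below; side rods at y +-37. z up; x points to the hook's post, within 5 deg of the hook's x. Hangs 15 mm off the table, in any of 3 places.
- yellow_hook_seat (a point): On top of the fixed hook's level arm, 145 mm up, 14 wide; x: along arm to post (within 20 deg of robot +x). In mm: post x 75, top z 18; open tip x -22 to -14; nose from tip back over crossbar to x 6, z 14 to 20, blocks lifting. Red keeper's face at x 6, top z 24. Push crossbar centre to x 22 (14-32), lift 40 (28-52, case top must stay under lug at z -28), draw off along -x 120.
- yellow_keeper (a joint): Red sprung tongue, 28 mm wide, closing the yellow carrier's hook behind its nose; hinged 22 mm below the arm's top. Radians: 0 shut, grows as its top is pressed towards the post, stop 0.95; about 0.6 with the crossbar's centre at x = 22 mm. Crossbar pushes it back with 1 to 3 N; it springs shut when free.
- tray_floor (a point): Centre of the inner floor, 3 mm above the table, of the fixed low aluminium tray: 200 (its x) x 160 (its y) mm outside, walls 3 mm thick, rim 16 mm above the table. The carrier fits at any turn when put near the middle. The tray may be in any of the three places across the table.
- blue_grip (a point): Centre of the blue grip bar of the other carrier, alike but with blue case and grip, hanging on an alike hook with its own red keeper, in another of the three places (about 0.29 m apart across the table, 0.46 to 0.60 m ahead). To be left alone.

How it is judged:
On the way, in this order (a step that is already met when the one before it is completed fails the run):
1. the yellow carrier itself has pressed its hook's keeper back (more than 0.25 rad) while still on the hook (value of joint yellow_keeper above 0.25 rad and contact force between yellow and yellow_keeper above 0.2 N and z of yellow_grip in the frame of yellow_hook_seat below 0.11 m), for 0.1 s.
2. the yellow carrier is off its hook (its grip more than 75 mm to the side of the hook's seat) and the keeper has sprung shut (horizontal distance between yellow_grip and yellow_hook_seat above 0.075 m and value of joint yellow_keeper below 0.1 rad), for 0.1 s.
At the end, for the whole second after the job is handed in: The yellow carrier stands flat and upright (within 5 degrees, underside within 6 mm of the floor) inside the tray, released and at rest; its hook's keeper is shut; the blue carrier hangs where it was, within 30 mm (x of yellow_grip in the frame of tray_floor between -0.075 and 0.075 m and y of yellow_grip in the frame of tray_floor between -0.06 and 0.06 m and z of yellow_grip in the frame of tray_floor between 0.195 and 0.213 m and angle between yellow_grip's own z axis and vertical below 0.09 rad and linear speed of yellow below 0.02 m/s and value of joint yellow_keeper below 0.1 rad and distance of blue_grip from where it was at the start of the episode below 0.03 m); the robot touches nothing.
It fails at once if the blue carrier is disturbed (grip moved more than 40 mm) (distance of blue_grip from where it was at the start of the episode above 0.04 m).
It fails at once if the yellow carrier is dropped (falls freely at more than 0.7 m/s, about 25 mm) (linear speed of yellow above 0.7 m/s and contact force between the fingers and yellow below 0.1 N).
It also fails if it takes over 50 s, if anything falls off the work surface, if the arm or the gripper's body presses on something with over 40 N, if the wrist force passes 120 N, or if a joint passes its speed limit or range.

### The arm

A 6-joint arm with a two-finger parallel gripper is mounted at the origin on the work surface. World frame = base frame: x ahead of the robot, y to its left, z up, the work surface at z = 0. Lengths are in m, angles in rad, forces in N, time in s.
With the tool pointing down it reaches from about 0.3 to 0.775 m from the base axis. Payload 14.6 kg.
Tool frame: the origin (TCP) lies at the very end of the fingers, on their centre line; the grasp point (between the pads) lies 19 mm behind it; z points along the fingers, y is the line along which they close (so a half turn about z gives the same grasp; the last joint's range is limited). The gripper opens to 94 mm and grips with 3 to 60 N. Pads are 16 mm wide; open, the fingers measure 119 mm over their backs; the gripper's body (75 mm by 177 mm) begins 78 mm behind the grasp point.
Start: joints at [-1.269, 0.3, 1.521, -0, 1.321, -0.067], TCP at [0.198, -0.513, 0.205] pointing down, gripper open.
Joint ranges: [-3.03, 3.03], [-0.79, 2.21], [0.23, 2.52], [-1.04, 4.18], [0, 3.07], [-2.55, 2.55]. Speed limits (rad/s): [2.22, 2.22, 2.57, 3.14, 3.14, 3.14].

### API

Orientations are given as [roll, pitch, yaw] about the fixed x, y, z axes, in that order (R = Rz(yaw) Ry(pitch) Rx(roll)).
In Python, from station import ctrl gives the robot as it stands.
- The arm moves only by the shell command python3 -m pendant 'ROWS' [OPENING] [FORCE]. ROWS is JSON, a list of rows, each a list of 2 entries, a list of its own where there are three numbers: the shift along the world's x, y, z in cm, then the turn about the world's z in rad. A call has 1 to 20 rows; each row shifts and turns the commanded pose from where the row before left it; what a row does not reach is not made up. A row lasts 1/12 s, in which the tool goes at most 41.7 mm and 7.16 degrees, less where a joint would pass 70% of its speed; a pose out of reach is approached as far as the arm can. A call is refused whole if a number of a shift passes 4.17 or a number of a turn 0.125, either way. A call with a gripper value outside its range is refused whole. OPENING is the opening, from 0 (shut) to 1 (fully open), set as the call begins (- or left out, the last holds). The fingers move at their own pace and stop on an object; FORCE is the grip in N (left out, the last holds). Time passes only in rows, so rows that do not move let the fingers close. It gives the time, the measured TCP pose, the force, the opening and the grip force at its end, in the units of the state.
- ctrl.get_obs(): the state, without advancing time (a new reading comes with each control period).
- ctrl.camera(name): name is "side" or "top" or "wrist"; returns a dict with "color" (384x512x3 uint8, red, green, blue), "intrinsics" (3x3 intrinsics, pixels), "k1" (the pictures are not rectified: a ray, as slopes to the right and down, at radius r is drawn at 1 + k1 r^2 times it, then the intrinsics apply), "camera_from_world" (4x4, takes a point from world to camera coordinates). Camera axes: x right, y down, z forward; pixel columns grow to the right and rows downward; lengths in m; the calibration is good to about 2 mm. A picture is of the moment at which its call begins. There is no depth.
- ctrl.hand_in(): hands the job in; it is judged then, once.
The state is a dict: "time_s": time; "qpos": joint angles; "joint_vel": joint speeds; "tau": joint torques, N m; "ee_pos": TCP position; "eef_rot": TCP orientation; "force": force on the tool from outside, world axes, zero at the start; "moment": the same for the moment, N m; "grip_width": finger opening in m; "grip_force": force on a finger pad.
Only numpy, scipy, OpenCV 4.12 (cv2) and the standard library are available. Lean on these libraries where they do the work, as an engineer would, in place of code of your own. Each camera call takes 0.05 s, during which the arm holds its last target. There are 200 camera calls.

## Working session

There is one attempt and no reset: what is moved stays moved. The work goes in short steps, Python scripts to look and compute and a shell command to move; the robot and the scene stay as the last step left them, time stands still between calls to the robot, and variables do not carry over. Pictures are saved under pics/ and viewed, at most 10 in all, crops included, and the job is handed in when it is done.

```bash
mkdir -p pics; cat > h.py <<'E'
import numpy as np, cv2
from station import ctrl
def snap(n,f=None):
    c=ctrl.camera(n)
    if f: cv2.imwrite('pics/'+f,c['color'][:,:,::-1])
    return c
def ray(c,u,v):
    K=np.array(c['intrinsics']);T=np.array(c['camera_from_world']);k=c['k1']
    d=np.array([(u-K[0,2])/K[0,0],(v-K[1,2])/K[1,1]]);s=d.copy()
    for _ in range(30): s=d/(1+k*(s@s))
    R=T[:3,:3];o=-R.T@T[:3,3];w=R.T@np.array([s[0],s[1],1]);return o,w/np.linalg.norm(w)
def plane(c,u,v,z):
    o,w=ray(c,u,v);return o+w*(z-o[2])/w[2]
def proj(c,p):
    K=np.array(c['intrinsics']);T=np.array(c['camera_from_world']);q=T[:3,:3]@p+T[:3,3];s=q[:2]/q[2];s=s*(1+c['k1']*(s@s));return K[0,0]*s[0]+K[0,2],K[1,1]*s[1]+K[1,2]
def two(r1,r2):
    (o,a),(p,b)=r1,r2;t=np.linalg.lstsq(np.c_[a,-b],p-o,rcond=None)[0];x=o+t[0]*a;y=p+t[1]*b;return (x+y)/2,np.linalg.norm(x-y)
E
python3 - <<'E'
from h import *
for n in('top','side','wrist'):
    c=snap(n,n+'0.png');T=c['camera_from_world'];print(n,(-T[:3,:3].T@T[:3,3]).round(3),T[2,:3].round(2),c['k1'],c['intrinsics'][0][0])
o=ctrl.get_obs();print(o)
E
```

```text
top [0.37  0.015 0.881] [ 0.22  0.01 -0.98] -0.1096355309050497 349.1314185027634
side [-0.007  0.694  0.683] [ 0.53 -0.67 -0.52] -0.0654872913439097 364.52112897934967
wrist [ 0.267 -0.486  0.383] [-0.24 -0.09 -0.97] -0.06246299675979981 317.0513768432895
{'time_s': 0.15, 'qpos': array([-1.26861028e+00,  3.00342815e-01,  1.52142800e+00, -3.76154540e-05,
        1.32068847e+00, -6.65885781e-02]), 'joint_vel': array([ 0.00053383, -0.00231369, -0.00218021,  0.00025885, -0.00051781,
       -0.00177827]), 'tau': array([ 2.05304503e-03, -5.31955040e+01, -3.52818274e+01,  7.08353100e-02,
        2.36136216e-02, -8.37482276e-05]), 'ee_pos': array([ 0.19819595, -0.51283985,  0.20502146]), 'eef_rot': array([-3.14072551e+00, -2.13094376e-05,  3.68783941e-01]), 'force': array([ 0.87255987, -0.12090609,  0.05778471]), 'moment': array([ 0.00682311,  0.03004307, -0.02301399]), 'grip_force': 0.0, 'grip_width': 0.09415964709107304}
```

View pics/top0.png

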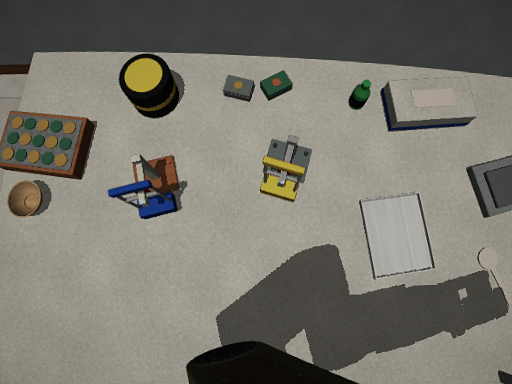

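View pics/side0.png

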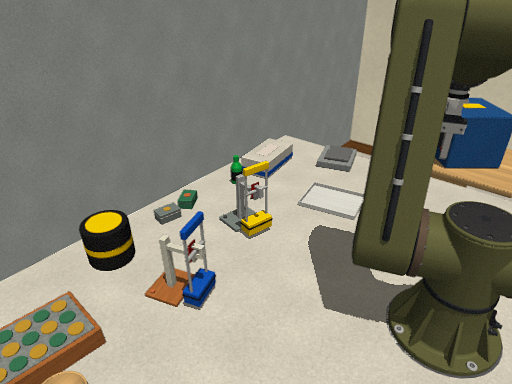

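The top view shows yellow in the middle, with the grip at about (284,166) and its case at about (279,188). Blue is on the left at about (130,190). The tray is on the right at about (397,235). The side view agrees.

```bash
python3 - <<'E'
from h import *
t=snap('top');s=snap('side')
def mask(c,box,lo,hi):
    m=cv2.inRange(cv2.cvtColor(c['color'],cv2.COLOR_RGB2HSV),lo,hi);z=m*0;x0,y0,x1,y1=box;z[y0:y1,x0:x1]=m[y0:y1,x0:x1];return z
for n,c,b in(('top',t,(240,130,330,215)),('side',s,(225,150,290,245))):
    m=mask(c,b,(20,120,80),(35,255,255))
    k,l,st,ce=cv2.connectedComponentsWithStats(m)
    for i in range(1,k):
        if st[i,4]>25: 
            r=cv2.minAreaRect(np.argwhere(l==i)[:,::-1].astype(np.float32)); print(n,st[i],ce[i].round(1),r,cv2.boxPoints(r).round(1).tolist())
m=cv2.inRange(cv2.cvtColor(t['color'],cv2.COLOR_RGB2GRAY),150,255)
a=cv2.resize(t['color'][125:215,240:340],None,fx=5,fy=5,interpolation=cv2.INTER_CUBIC)
b=cv2.resize(s['color'][150:245,215:290],None,fx=5,fy=5,interpolation=cv2.INTER_CUBIC)[:450]
cv2.imwrite('pics/crop1.png',cv2.resize(np.hstack([a,b])[:,:,::-1],(800,411)))
E
```

```text
top [263 156  42  19 352] [283.4 165.1] ((283.4159851074219, 165.2880096435547), (42.720001220703125, 8.640000343322754), 16.260204315185547) [[261.70001220703125, 163.5], [264.1000061035156, 155.1999969482422], [305.1000061035156, 167.10000610351562], [302.70001220703125, 175.39999389648438]]
top [260 174  38  26 519] [278.8 187.1] ((279.24395751953125, 186.26991271972656), (35.8128776550293, 17.511289596557617), 16.927513122558594) [[259.6000061035156, 189.39999389648438], [264.70001220703125, 172.6999969482422], [298.8999938964844, 183.10000610351562], [293.79998779296875, 199.89999389648438]]
side [243 161  26  16 228] [255.4 168. ] ((255.50001525878906, 168.0), (8.764263153076172, 27.56859588623047), 70.55996704101562) [[241.0, 168.5], [267.0, 159.3000030517578], [270.0, 167.5], [244.0, 176.6999969482422]]
side [241 210  31  26 482] [256.2 222.3] ((256.1022033691406, 222.21900939941406), (18.848609924316406, 33.10588836669922), 64.98310089111328) [[237.10000610351562, 220.6999969482422], [267.1000061035156, 206.6999969482422], [275.1000061035156, 223.8000030517578], [245.10000610351562, 237.8000030517578]]
```

View pics/crop1.png

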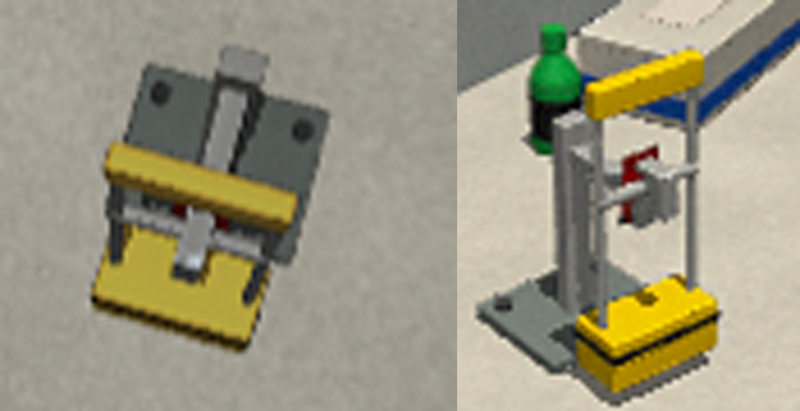

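The crop shows the yellow grip, the hook nose (crop ~(195,235)), and the post top (crop ~(243,65)). The hook's axis is turned about -16°.

```bash
python3 - <<'E'
from h import *
t=snap('top');s=snap('side')
far=[plane(t,u,v,.233) for u,v in((263.6,155.2),(305.3,167.1))]
d=far[0]-far[1];L=np.linalg.norm(d);y=d/L;x=np.array([y[1],-y[0],0]);print('bar len',L,'theta',np.degrees(np.arctan2(x[1],x[0])),'grip',(far[0]+far[1])/2-.007*x)
print('tri bar',two(ray(t,283.4,165.3),ray(s,255.5,168.2)))
f=lambda X,Y:(240+X/4.571,125+Y/4.571)
for nm,p,z in(('post far edge',(243,47),.163),('post near edge',(240,80),.163),('nose top tip',(186,262),.165),('nose top back',(205,210),.165),('arm near post',(237,90),.145)):print(nm,plane(t,*f(*p),z))
# tray: bright region
hsv=cv2.cvtColor(t['color'],cv2.COLOR_RGB2HSV)
m=cv2.inRange(hsv,(0,0,0),(180,28,255)); z=m*0; z[180:290,345:450]=m[180:290,345:450]
z=cv2.morphologyEx(z,cv2.MORPH_OPEN,np.ones((5,5)))
cs=max(cv2.findContours(z,0,1)[0],key=cv2.contourArea);r=cv2.minAreaRect(cs);print(r)
P=[plane(t,u,v,.016) for u,v in cv2.boxPoints(r)];print(np.round(P,3),np.mean(P,0),[np.linalg.norm(P[i]-P[i-1]).round(3) for i in range(4)])
P=[plane(t,u,v,.016) for u,v in((360,200),(417,193),(434,270),(376,278))];print('eye',np.mean(P,0),[np.linalg.norm(P[i]-P[i-1]).round(3) for i in range(4)])
E
```

```text
bar len 0.08424332614712202 theta -13.378229198053386 grip [ 0.57096585 -0.02044594  0.233     ]
tri bar (array([ 0.57318159, -0.02153606,  0.21847698]), np.float64(0.0010638997807685666))
post far edge [ 0.66072369 -0.04298311  0.163     ]
post near edge [ 0.64379198 -0.04209115  0.163     ]
nose top tip [ 0.55224402 -0.01997549  0.165     ]
nose top back [ 0.57772972 -0.02776922  0.165     ]
arm near post [ 0.64537482 -0.04222169  0.145     ]
((397.0, 234.5), (109.0, 104.0), 90.0)
[[ 0.606 -0.193  0.016]
 [ 0.623 -0.475  0.016]
 [ 0.341 -0.461  0.016]
 [ 0.333 -0.195  0.016]] [ 0.47547873 -0.33084608  0.016     ] [np.float64(0.273), np.float64(0.283), np.float64(0.282), np.float64(0.266)]
eye [ 0.47157264 -0.32721004  0.016     ] [np.float64(0.197), np.float64(0.154), np.float64(0.199), np.float64(0.152)]
```

Bar length is 84 mm, as expected. The grip is at about (0.572,-0.021) with heading -13°, the seat at about (0.572,-0.025), and the tray centre at about (0.472,-0.328). The tray sizes are also right. I'll move above the grip first.

```bash
python3 -m pendant '[[[0,0,3],0],[[0,0,3],0],[[0,0,3],0],[[2.34,3.07,0],0.12],[[2.34,3.07,0],0.12],[[2.34,3.07,0],0.12],[[2.34,3.07,0],0.12],[[2.34,3.07,0],0.12],[[2.34,3.07,0],0.12],[[2.34,3.07,0],0.12],[[2.34,3.07,0],0.12],[[2.34,3.07,0],0],[[2.34,3.07,0],0],[[2.34,3.07,0],0],[[2.34,3.07,0],0],[[2.34,3.07,0],0],[[2.34,3.07,0],0],[[2.34,3.07,0],0],[[2.34,3.07,0],0]]' 1
python3 -m pendant '[[[0,0,0],0],[[0,0,0],0]]'
```

```text
time_s: 1.93
ee_pos: [0.5735, -0.0199, 0.2955]
eef_rot: [3.141, -0.0, 1.329]
force: [0.5, -0.4, 0.5]
grip_width: 0.0943
grip_force: 0.0
time_s: 2.1
ee_pos: [0.5731, -0.0204, 0.2947]
eef_rot: [-3.14, 0.0, 1.331]
force: [0.2, -0.3, -0.4]
grip_width: 0.0937
grip_force: 0.0
```

```bash
python3 - <<'E'
from h import *
w=snap('wrist','w1.png')
hsv=cv2.cvtColor(w['color'],cv2.COLOR_RGB2HSV);m=cv2.inRange(hsv,(20,120,80),(35,255,255))
k,l,st,ce=cv2.connectedComponentsWithStats(m)
for i in range(1,k):
    if st[i,4]>200:
        r=cv2.minAreaRect(np.argwhere(l==i)[:,::-1].astype(np.float32));b=cv2.boxPoints(r);P=[plane(w,u,v,.233) for u,v in b]
        print(st[i],ce[i].round(),np.round(b).tolist(),np.round(P,4).tolist())
E
```

```text
[ 239  130   34  119 2478] [255. 179.] [[239.0, 130.0], [272.0, 130.0], [272.0, 248.0], [239.0, 248.0]] [[0.5738, 0.0381, 0.233], [0.5977, 0.0322, 0.233], [0.5762, -0.0611, 0.233], [0.5498, -0.0547, 0.233]]
```

View pics/w1.png

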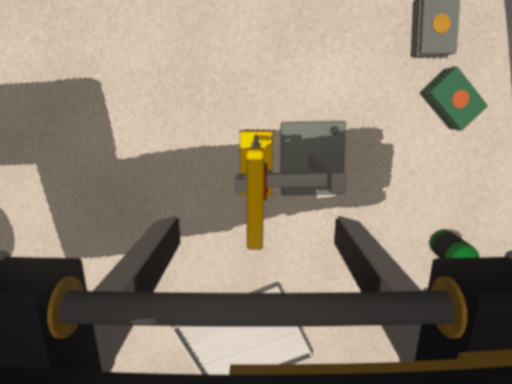

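The wrist view shows the bar vertical, at columns 247–263 and rows 150–248. It lies midway between the fingers (180/335), and the hook axis is horizontal along row 183.

```bash
python3 - <<'E'
from h import *
w=snap('wrist')
P=np.array([plane(w,u,v,.233) for u,v in((247.5,151),(263.5,151),(263,248),(247,248))])
print(P.mean(0),[np.linalg.norm(P[i]-P[i-1]).round(4) for i in range(4)]);d=P[0]-P[3];print(np.degrees(np.arctan2(-d[0],d[1])))
a=plane(w,236,183,.165);b=plane(w,345,183,.163);d=b-a;print(a,b,np.degrees(np.arctan2(d[1],d[0])),np.linalg.norm(d))
E
python3 -m pendant '[[[0,0,-2.5],0],[[0,0,-2.5],0],[[0,0,-2.2],0],[[0,0,-2],0],[[0,0,0],0]]'
```

```text
[ 0.57182482 -0.02023388  0.233     ] [np.float64(0.0801), np.float64(0.0122), np.float64(0.0801), np.float64(0.0132)]
-14.507899611562392
[ 0.55243024 -0.01689724  0.165     ] [ 0.65908519 -0.04350063  0.163     ] -14.005729698170525 0.1099409850871735
time_s: 2.62
ee_pos: [0.5708, -0.0229, 0.2001]
eef_rot: [-3.136, 0.001, 1.327]
force: [0.5, 0.0, -1.0]
grip_width: 0.0939
grip_force: 0.0
```

```bash
python3 -m pendant '[[[0,0,0.2],0],[[0,0,0],0],[[0,0,0],0],[[0,0,0],0],[[0,0,0],0],[[0,0,0],0],[[0,0,0],0],[[0,0,0],0],[[0,0,0],0],[[0,0,0],0],[[0,0,0],0],[[0,0,0],0]]' 0 40
```

```text
time_s: 3.62
ee_pos: [0.5727, -0.0218, 0.2054]
eef_rot: [-3.142, 0.0, 1.329]
force: [0.7, 0.5, 0.1]
grip_width: 0.0177
grip_force: 0.2
```

```bash
python3 -m pendant '[[[0,0,0],0],[[0,0,0],0],[[0,0,0],0],[[0,0,0],0],[[0,0,0],0],[[0,0,0],0]]' 0 40
```

```text
time_s: 4.12
ee_pos: [0.5726, -0.0218, 0.2055]
eef_rot: [-3.141, -0.0, 1.329]
force: [-2.3, 1.0, 1.6]
grip_width: 0.0137
grip_force: 40.0
```

Gripped, at 14 mm width. Next I push 22 mm along the hook, raised 1 mm.

```bash
python3 -m pendant '[[[0,0,0.1],0],[[0.36,-0.09,0],0],[[0.36,-0.09,0],0],[[0.36,-0.09,0],0],[[0.36,-0.09,0],0],[[0.36,-0.09,0],0],[[0.36,-0.09,0],0],[[0,0,0],0],[[0,0,0],0],[[0,0,0],0],[[0,0,0],0]]'
python3 - <<'E'
from h import *
t=snap('top');s=snap('side')
a=cv2.resize(t['color'][125:215,240:340],None,fx=4,fy=4,interpolation=cv2.INTER_CUBIC)
b=cv2.resize(s['color'][155:245,215:315],None,fx=4,fy=4,interpolation=cv2.INTER_CUBIC)
cv2.imwrite('pics/crop2.png',np.hstack([a,b])[:,:,::-1])
E
```

```text
time_s: 5.03
ee_pos: [0.5943, -0.0272, 0.2067]
eef_rot: [3.141, -0.0, 1.329]
force: [-1.5, -0.3, -1.6]
grip_width: 0.014
grip_force: 40.0
```

View pics/crop2.png

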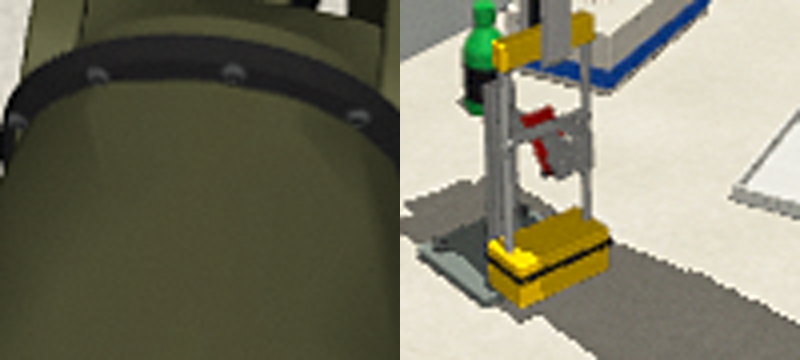

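The side crop shows the red keeper pressed back (crop ~(537,140)) by the crossbar, and the carrier is upright. Next I lift 40 mm.

```bash
python3 -m pendant '[[[0,0,0.6],0],[[0,0,0.6],0],[[0,0,0.7],0],[[0,0,0.7],0],[[0,0,0.7],0],[[0,0,0.6],0],[[0,0,0],0],[[0,0,0],0],[[0,0,0],0]]'
```

```text
time_s: 5.88
ee_pos: [0.5942, -0.0272, 0.2451]
eef_rot: [-3.141, 0.0, 1.329]
force: [0.4, 0.0, -3.4]
grip_width: 0.0138
grip_force: 40.0
```

```bash
python3 -m pendant '[[[-0.8,0.2,0],0],[[-1.6,0.4,0],0],[[-1.75,0.44,0],0],[[-1.75,0.44,0],0],[[-1.75,0.44,0],0],[[-1.75,0.44,0],0],[[-1.75,0.44,0],0],[[-1.75,0.44,0],0],[[-1.2,0.3,0],0],[[0,0,0],0],[[0,0,0],0],[[0,0,0],0]]'
python3 - <<'E'
from h import *
t=snap('top','t2.png');s=snap('side','s2.png')
cv2.imwrite('pics/crop3.png',np.vstack([np.hstack([t['color'][100:320],s['color'][100:320]])])[:,224:,::-1])
E
```

```text
time_s: 6.88
ee_pos: [0.4537, 0.0081, 0.2454]
eef_rot: [3.141, 0.0, 1.329]
force: [-0.4, -1.6, -3.6]
grip_width: 0.0137
grip_force: 40.0
```

View pics/crop3.png

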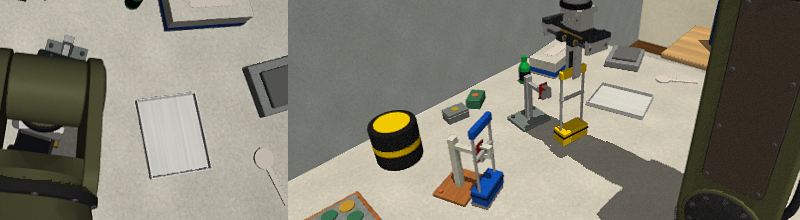

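The carrier hangs clear of the hook, the keeper is shut, and the blue carrier hasn't moved. Next I carry it over to the tray.

```bash
python3 -m pendant '[[[0.1,-0.8,0],0],[[0.1,-1.6,0],0],[[0.1,-2.4,0],0],[[0.2,-2.9,0],0],[[0.2,-3,0],0],[[0.2,-3,0],0],[[0.2,-3,0],0],[[0.2,-3,0],0],[[0.2,-3,0],0],[[0.2,-3,0],0],[[0.2,-2.9,0],0],[[0.1,-2.4,0],0],[[0.1,-1.6,0],0],[[0,-0.8,0],0],[[0,-0.2,0],0],[[0,0,0],0],[[0,0,0],0],[[0,0,0],0],[[0,0,0],0]]'
python3 -m pendant '[[[0,0,-0.6],0],[[0,0,-0.9],0],[[0,0,-0.9],0],[[0,0,-0.9],0],[[0,0,-0.7],0],[[0,0,-0.4],0],[[0,0,0],0],[[0,0,0],0],[[0,0,0],0]]'
python3 - <<'E'
from h import *
s=snap('side');w=snap('wrist')
cv2.imwrite('pics/crop4.png',np.hstack([cv2.resize(s['color'][90:240,290:440],(400,400)),cv2.resize(w['color'],(400,300))[:,:]if 0 else cv2.copyMakeBorder(cv2.resize(w['color'],(400,300)),0,100,0,0,0)])[:,:,::-1])
E
```

```text
time_s: 8.57
ee_pos: [0.4745, -0.3271, 0.2457]
eef_rot: [3.141, 0.0, 1.33]
force: [-0.2, 0.4, -4.4]
grip_width: 0.0135
grip_force: 40.0
time_s: 9.32
ee_pos: [0.4744, -0.3279, 0.2019]
eef_rot: [3.141, 0.0, 1.329]
force: [-0.4, 0.1, -3.2]
grip_width: 0.0136
grip_force: 40.0
```

View pics/crop4.png

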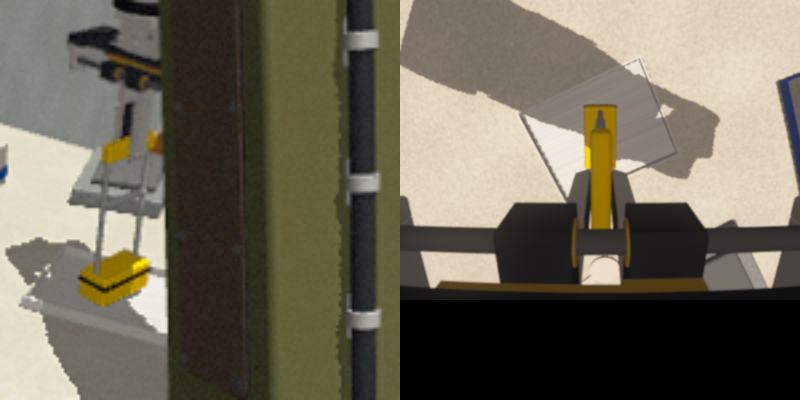

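Both views show the case upright and over the tray, inside the rim. Next I lower it gently the last 8–9 mm.

```bash
python3 -m pendant '[[[0,0,-0.2],0],[[0,0,-0.2],0],[[0,0,-0.2],0],[[0,0,-0.1],0],[[0,0,0],0],[[0,0,0],0],[[0,0,0],0]]'; python3 -m pendant '[[[0,0,-0.1],0],[[0,0,0],0],[[0,0,0],0],[[0,0,0],0]]'
```

```text
time_s: 10.0
ee_pos: [0.4743, -0.3278, 0.1945]
eef_rot: [-3.142, -0.0, 1.329]
force: [0.9, 0.3, -2.7]
grip_width: 0.0141
grip_force: 40.0
time_s: 10.33
ee_pos: [0.4744, -0.328, 0.194]
eef_rot: [3.141, 0.001, 1.329]
force: [-0.7, -0.3, 3.2]
grip_width: 0.0136
grip_force: 40.0
```

Contact: the force went from -2.7 to +3.2 N, at the expected height. Release, then straight up.

```bash
python3 -m pendant '[[[0,0,0],0],[[0,0,0],0],[[0,0,0],0]]' 0 5; python3 -m pendant '[[[0,0,0],0],[[0,0,0],0],[[0,0,0],0],[[0,0,0],0],[[0,0,0],0],[[0,0,0],0],[[0,0,0],0],[[0,0,0],0],[[0,0,0],0],[[0,0,0],0],[[0,0,0],0],[[0,0,0],0],[[0,0,0],0],[[0,0,0],0]]' 1; python3 -m pendant '[[[0,0,1],0],[[0,0,2],0],[[0,0,3],0],[[0,0,3],0],[[0,0,2],0],[[-2,0,1],0],[[-3,0,0],0],[[-3,0,0],0],[[-3,0,0],0],[[-2,0,0],0],[[0,0,0],0],[[0,0,0],0],[[0,0,0],0]]'
python3 - <<'E'
from h import *
s=snap('side');w=snap('wrist');t=snap('top')
a=[cv2.resize(s['color'][90:240,200:400],(400,300)),cv2.resize(w['color'],(400,300)),cv2.resize(t['color'][100:325,100:400],(400,300)),cv2.resize(t['color'][100:325,212:512],(400,300))]
cv2.imwrite('pics/crop5.png',np.vstack([np.hstack(a[:2]),np.hstack(a[2:])])[:,:,::-1])
E
```

```text
time_s: 10.58
ee_pos: [0.4744, -0.328, 0.1939]
eef_rot: [3.141, 0.001, 1.329]
force: [-1.8, -1.3, 6.8]
grip_width: 0.0138
grip_force: 5.0
time_s: 11.75
ee_pos: [0.4743, -0.3278, 0.1934]
eef_rot: [-3.142, 0.0, 1.329]
force: [0.3, 0.4, -0.1]
grip_width: 0.0939
grip_force: 0.0
time_s: 12.83
ee_pos: [0.3448, -0.3279, 0.314]
eef_rot: [3.141, 0.0, 1.329]
force: [-0.3, 0.2, -0.3]
grip_width: 0.0938
grip_force: 0.0
```

View pics/crop5.png

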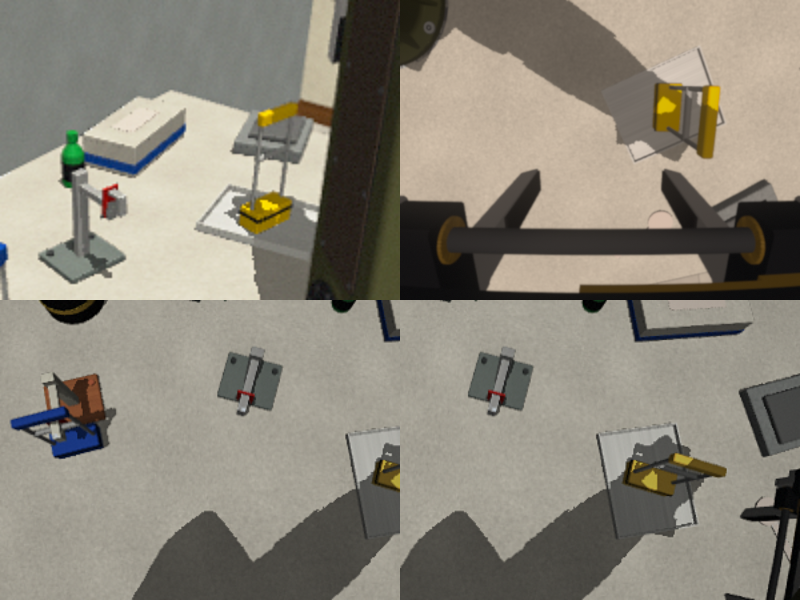

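The yellow carrier stands upright in the middle of the tray. Its keeper is shut, blue is undisturbed, and the gripper is clear.

```bash
python3 -c "
from station import ctrl
print(ctrl.hand_in())"
```

```text
the job is handed in; nothing more can be done
None
```

I took the yellow carrier off its hook by pressing the keeper back with the carrier. I set it down upright near the middle of the tray, released it, and handed the job in. The last pictures show the keeper shut and the blue carrier undisturbed; the hand-in gave no verdict.

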